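# Nest the test-sieve stack

### The job

Set up the sieve stack for the sediment sample in the grey receiver pan, leaving the pan where it stands: one piece after another from the bottom up, nest the green fine sieve, the yellow medium sieve, the red coarse sieve, and then the grey lid with the black knob, each set down (not dropped) fully seated and level in the rim of the one below, and let go of everything. The blue sieve is not wanted for this sample: leave it alone, and do not disturb the black sample pot, the petri dish or the brush.

Things in the scene. Friction and masses are not known exactly. Their poses are not given: they have to be found in the camera images.
- receiver: Grey plastic receiver pan: a plain loose cup without mesh or knob, 56 mm outside diameter, 26 mm high, 50 mm inside, 4 mm floor, 250 g. It stands on the worktop; foot of the stack. Origin: centre of its underside; z up.
- sieve_fine: Sieve, green frame, very fine steel mesh (looks like grey cloth), 70 g. Frame 56 mm diameter, 24 mm high, 50 mm inside, open top; below it a tapered spigot 8 mm high, 46 mm (tip 38 mm), on which it stands: 32 mm in all. Seated, the spigot is in the rim below and the frame on it, the origin 24 mm above that of the sieve below, 18 mm above the pan's. Hold the frame. Origin: centre of underside.
- sieve_medium: Sieve, yellow frame, medium steel mesh (4 mm weave), 70 g. Frame 56 mm diameter, 24 mm high, 50 mm inside, open top; below it a tapered spigot 8 mm high, 46 mm (tip 38 mm), on which it stands: 32 mm in all. Seated, the spigot is in the rim below and the frame on it, the origin 24 mm above that of the sieve below, 18 mm above the pan's. Hold the frame. Origin: centre of underside.
- sieve_coarse: Sieve, red frame, coarse steel mesh (7 mm weave), 70 g. Frame 56 mm diameter, 24 mm high, 50 mm inside, open top; below it a tapered spigot 8 mm high, 46 mm (tip 38 mm), on which it stands: 32 mm in all. Seated, the spigot is in the rim below and the frame on it, the origin 24 mm above that of the sieve below, 18 mm above the pan's. Hold the frame. Origin: centre of underside.
- lid: Grey lid, a disc 56 mm in diameter 8 to 13 mm above the origin, with an upright black knob to hold it by (cylinder, 20 mm diameter, 13 to 42 mm above the origin). Stands on a spigot like the sieves' (8 mm high, 46 mm). Nested, its origin is 24 mm above that of the sieve below. 60 g. Origin: centre of underside; z up.
- sieve_spare: Blue-framed sieve with 10 mm mesh, same shape and size as the others (56 mm diameter, 32 mm high). Not wanted; leave it alone. Origin: centre of its underside.
- sample_pot: Black plastic sample pot with lid, 34 mm diameter, 52 mm high, standing. Leave it alone. Origin: centre of its underside.
- petri: Flat glass petri dish with lid, 88 mm diameter, 16 mm high. Leave it alone. Origin: centre of its underside.
- brush: Dust brush with black handle lying on the worktop, 141 mm long along its own y axis, 16 mm thick. Leave it alone. Origin: centre of its underside.

How it is judged (in metres and radians):
On the way, in this order (a step that is already met when the one before it is completed fails the run):
1. green fine sieve nested in the receiver pan (horizontal distance between sieve_fine and receiver below 0.004 m and z of sieve_fine in the frame of receiver between 0.0155 and 0.0205 m and angle between the z axis of sieve_fine and the z axis of receiver, either way round below 0.08 rad), for 0.2 s.
2. yellow medium sieve nested in the green one (horizontal distance between sieve_medium and sieve_fine below 0.004 m and z of sieve_medium in the frame of sieve_fine between 0.0215 and 0.0265 m and angle between the z axis of sieve_medium and the z axis of sieve_fine, either way round below 0.08 rad), for 0.2 s.
3. red coarse sieve nested in the yellow one (horizontal distance between sieve_coarse and sieve_medium below 0.004 m and z of sieve_coarse in the frame of sieve_medium between 0.0215 and 0.0265 m and angle between the z axis of sieve_coarse and the z axis of sieve_medium, either way round below 0.08 rad), for 0.2 s.
4. lid nested in the red sieve (horizontal distance between lid and sieve_coarse below 0.004 m and z of lid in the frame of sieve_coarse between 0.0215 and 0.0265 m and angle between the z axis of lid and the z axis of sieve_coarse, either way round below 0.08 rad), for 0.2 s.
At the end, for the whole second after the job is handed in: Pan, green, yellow, red sieve and lid stand nested in this order from the bottom, each centred within 4 mm on the piece below, at its nested height within 2.5 mm and level within 0.08 rad; pan upright and within 30 mm of its start; all at rest and released (all of step 1 and all of step 2 and all of step 3 and all of step 4 and distance of receiver from where it was at the start of the episode below 0.03 m and angle between receiver's own z axis and vertical below 0.06 rad and linear speed of each of receiver, sieve_fine, sieve_medium, sieve_coarse, lid below 0.02 m/s); the robot touches nothing.
It fails at once if a piece of the stack was dropped or thrown: faster than 0.5 m/s with no finger on it ((linear speed of sieve_fine above 0.5 m/s and contact force between the fingers and sieve_fine below 0.05 N) or (linear speed of sieve_medium above 0.5 m/s and contact force between the fingers and sieve_medium below 0.05 N) or (linear speed of sieve_coarse above 0.5 m/s and contact force between the fingers and sieve_coarse below 0.05 N) or (linear speed of lid above 0.5 m/s and contact force between the fingers and lid below 0.05 N)).
It fails at once if the blue spare sieve was moved (distance of sieve_spare from where it was at the start of the episode above 0.02 m).
It fails at once if the sample pot was pushed or knocked over (distance of sample_pot from where it was at the start of the episode above 0.02 m or angle between sample_pot's own z axis and vertical above 0.4 rad).
It fails at once if the petri dish was moved (distance of petri from where it was at the start of the episode above 0.02 m).
It fails at once if the brush was moved (distance of brush from where it was at the start of the episode above 0.03 m).
It also fails if it takes over 102 s, if anything falls off the work surface, if the arm or the gripper's body presses on something with over 40 N, if the wrist force passes 120 N, or if a joint passes its speed limit or range.

### The arm

A 6-joint arm with a two-finger parallel gripper is mounted at the origin on a cart in front of the work surface, level with it; the furniture and walls round the work are solid. World frame = base frame: x ahead of the robot, y to its left, z up, the work surface at z = 0. Lengths are in mm, angles in degrees, forces in N, time in s.
With the tool pointing down it reaches from about 300 to 850 mm from the base axis. Payload 4.2 kg.
Tool frame: the origin (TCP) lies midway between the tips of the shut fingers; the grasp point (between the pads) lies 19 mm behind it; z points along the fingers, y is the line along which they close (so a half turn about z gives the same grasp; the last joint's range is limited). The gripper opens to 91 mm and grips with 3 to 60 N. Pads are 32 mm wide; open, the fingers measure 118 mm over their backs; the gripper's body (76 mm by 178 mm) begins 60 mm behind the grasp point.
Start: joints at [73.453, 18.312, 89.639, -0, 72.044, -1.146], TCP at [152.707, 554.368, 213.976] pointing down, gripper open.
Joint ranges: [-177.97, 177.97], [-48.28, 115.42], [12.27, 149.76], [-77.06, 257.06], [2.81, 150.46], [-146.56, 146.56]. Speed limits (degrees/s): [147.25, 147.25, 180, 180, 180, 180].

### API

Orientations are given as [roll, pitch, yaw] about the fixed x, y, z axes, in that order (R = Rz(yaw) Ry(pitch) Rx(roll)).
In Python, from workcell import env gives the robot as it stands.
- The arm moves only by the shell command python3 -m jog 'ROWS' [FORCE]. ROWS is a JSON object of lists of equal length, an entry for each row: "jaw": the finger opening in mm, from 0 to 91.2; "slide": the shift along the tool's x, y, z in units of 30 mm (1.0 is 30 mm), a list of three; "spin": the turn about the tool's z in units of 8 degrees (1.0 is 8 degrees). In form: {"jaw": [jaw, ...], "slide": [[dx, dy, dz], ...], "spin": [spin, ...]}. A call has 1 to 10 rows; each row shifts and turns the commanded pose from where the row before left it, along the tool's axes as they then stand; what a row does not reach is not made up. A row lasts 1/10 s, in which the tool goes at most 50 mm and 8.59 degrees, less where a joint would pass 70% of its speed; a pose out of reach is approached as far as the arm can. A call is refused whole if a number of a shift passes 1 or a number of a turn 1, either way. A call with a gripper value outside its range is refused whole. The fingers move at their own pace and stop on an object; FORCE is the grip in N (left out, the last holds). Time passes only in rows, so rows that do not move let the fingers close. It gives the time, the measured TCP pose, the force, the opening and the grip force at its end, in the units of the state.
- env.state(): the state, without advancing time (a new reading comes with each control period).
- env.grab_frame(name): name is "scene" or "top"; returns the picture (480x640x3 uint8, red, green, blue); there is no depth.
- env.camera_model(name): a dict with "fx", "fy", "cx", "cy" (pixels), "D" ([k1, k2, p1, p2, k3] as OpenCV has them; the pictures are not rectified), "camera_from_world" (4x4, takes a point from world to camera coordinates). Camera axes: x right, y up, looking along -z (the intrinsics and any distortion apply to the point x, -y, -z); pixel columns grow to the right and rows downward; lengths in mm; the calibration is good to about 2 mm. A picture is of the moment at which its call begins. camera_model takes no time and is no camera call.
- env.job_done(): hands the job in; it is judged then, once.
The state is a dict: "time_s": time; "qpos": joint angles; "qvel": joint speeds; "effort": joint torques, N m; "ee_pos": TCP position; "ee_rot": TCP orientation; "force": force on the tool from outside, world axes, zero at the start; "torque": the same for the moment, N m; "gripper_width": finger opening in mm; "gripper_force": force on a finger pad.
Only numpy, scipy, OpenCV 4.12 (cv2) and the standard library are available. Lean on these libraries where they do the work, as an engineer would, in place of code of your own. Each camera call takes 0.05 s, during which the arm holds its last target. There are 200 camera calls.

## Working session

There is one attempt and no reset: what is moved stays moved. The work goes in short steps, Python scripts to look and compute and a shell command to move; the robot and the scene stay as the last step left them, time stands still between calls to the robot, and variables do not carry over. Pictures are saved under pics/ and viewed, at most 14 in all, crops included, and the job is handed in when it is done.

```bash
mkdir -p pics; ls
python3 - <<'E'
from workcell import env
import cv2
for n in("scene","top"):
    cv2.imwrite(f"pics/{n}0.png",env.grab_frame(n)[:,:,::-1]); m=env.camera_model(n); print(n,{k:(v if k!="camera_from_world" else [[round(x,3) for x in r] for r in v]) for k,v in m.items()})
s=env.state();print(s)
E
```

```text
pics
scene {'fx': 594.9671393752918, 'fy': 594.9671393752918, 'cx': 319.5423505815412, 'cy': 238.2820390430757, 'D': array([-0.18966064,  0.        ,  0.        ,  0.        ,  0.        ]), 'camera_from_world': [[np.float64(0.592), np.float64(-0.805), np.float64(0.012), np.float64(-375.947)], [np.float64(0.618), np.float64(0.464), np.float64(0.635), np.float64(-317.004)], [np.float64(-0.517), np.float64(-0.369), np.float64(0.772), np.float64(-1060.274)], [np.float64(0.0), np.float64(0.0), np.float64(0.0), np.float64(1.0)]]}
top {'fx': 558.7229176383855, 'fy': 558.7229176383855, 'cx': 316.47236297501047, 'cy': 237.94270497977016, 'D': array([-0.03866775,  0.        ,  0.        ,  0.        ,  0.        ]), 'camera_from_world': [[np.float64(-0.002), np.float64(-1.0), np.float64(-0.016), np.float64(-53.771)], [np.float64(0.996), np.float64(-0.004), np.float64(0.087), np.float64(-533.765)], [np.float64(-0.087), np.float64(-0.016), np.float64(0.996), np.float64(-1312.852)], [np.float64(0.0), np.float64(0.0), np.float64(0.0), np.float64(1.0)]]}
{'time_s': 0.1, 'qpos': array([ 7.34520264e+01,  1.83480018e+01,  8.96985678e+01, -5.71833445e-04,
        7.20410592e+01, -1.14417112e+00]), 'qvel': array([ 0.04387988, -0.13898938, -0.20886609,  0.01669495,  0.0788348 ,
       -0.03259133]), 'effort': array([-1.43227762e-04, -4.13328624e+01, -2.32507771e+01,  7.28112669e-02,
        4.21813061e-02, -3.28412796e-05]), 'ee_pos': array([152.59510379, 553.93843306, 213.20983748]), 'ee_rot': array([-1.79912378e+02, -1.20619775e-03,  1.64596373e+02]), 'force': array([0.43150744, 0.11269257, 0.47266559]), 'torque': array([0.01892706, 0.00695307, 0.04446776]), 'gripper_force': 0.0, 'gripper_width': 91.27947595135652}
```

View pics/scene0.png

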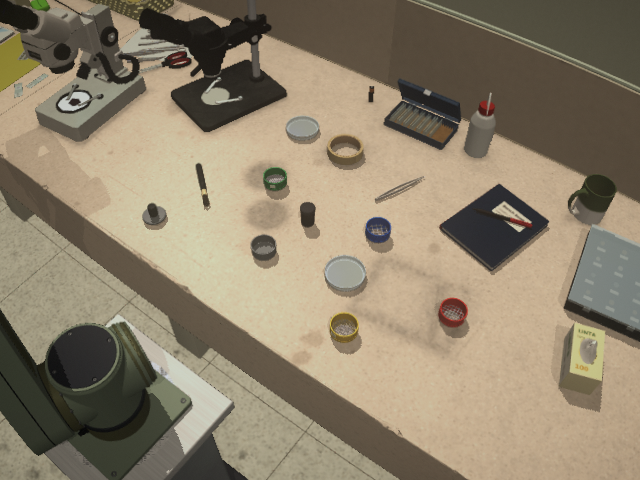

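View pics/top0.png

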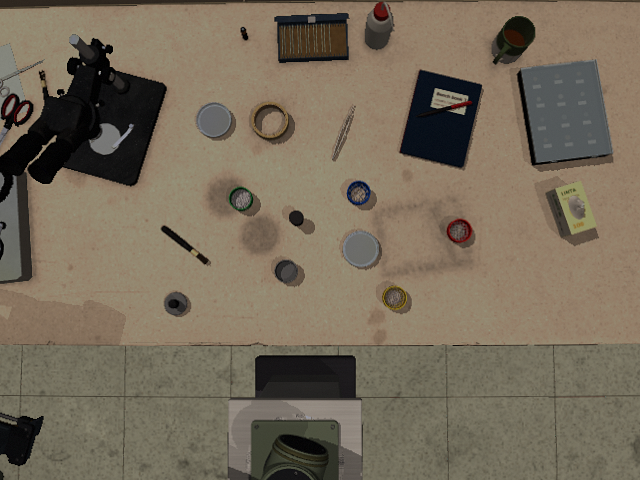

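The scene picture shows green at (275,179), yellow (344,327), red (452,312), pan (263,247) and lid (154,215). The top picture shows green at (242,199), yellow (395,298), red (459,231), pan (287,271), lid (176,303), blue (358,193), pot (296,218), petri (361,249) and brush (185,245).

```bash
cat > h.py <<'E'
from workcell import env
import cv2, numpy as np
def ray(n,uv):
    m=env.camera_model(n); K=np.array([[m["fx"],0,m["cx"]],[0,m["fy"],m["cy"]],[0,0,1]])
    p=cv2.undistortPoints(np.array([[uv]],float),K,np.array(m["D"]))[0,0]
    T=np.array(m["camera_from_world"],float); R=T[:3,:3]
    return -R.T@T[:3,3], R.T@np.array([p[0],-p[1],-1.])
def plane(n,uv,z):
    c,d=ray(n,uv); return (c+d*(z-c[2])/d[2])[:2]
def pix(n,P):
    m=env.camera_model(n); K=np.array([[m["fx"],0,m["cx"]],[0,m["fy"],m["cy"]],[0,0,1]])
    q=np.array(m["camera_from_world"],float)@np.r_[P,1]; q=q[:3]*[1,-1,-1]
    return cv2.projectPoints(q[None],np.zeros(3),np.zeros(3),K,np.array(m["D"]))[0][0,0]
def blob(img,col,seed,r=32):
    h=cv2.cvtColor(img,cv2.COLOR_RGB2HSV).astype(int); H,S,V=h[...,0],h[...,1],h[...,2]
    M={"green":(H>45)&(H<95)&(S>90),"yellow":(H>19)&(H<35)&(S>140),"red":((H<6)|(H>172))&(S>140),
       "blue":(H>105)&(H<130)&(S>100),"grey":(S<55)&(V<150)}[col].astype(np.uint8)
    w=np.zeros_like(M); cv2.circle(w,tuple(seed),r,1,-1); M&=w
    M=cv2.morphologyEx(M,cv2.MORPH_OPEN,np.ones((2,2),np.uint8))
    cs=cv2.findContours(M,cv2.RETR_EXTERNAL,cv2.CHAIN_APPROX_NONE)[0]
    if not cs: return None
    hull=cv2.convexHull(np.vstack([c for c in cs if len(c)>12]))
    m=cv2.moments(hull); return np.array([m["m10"]/m["m00"],m["m01"]/m["m00"]]), cv2.boundingRect(hull)
E
python3 - <<'E'
from h import *
I={n:env.grab_frame(n) for n in("top","scene")}
S={"green":("green",(242,199),(275,179),20),"yellow":("yellow",(395,298),(344,327),20),"red":("red",(459,231),(452,312),20),"blue":("blue",(358,193),(378,230),20),"pan":("grey",(287,271),(263,247),13),"lid":("grey",(176,303),(154,215),10)}
for k,(c,a,b,z) in S.items():
    for n,s in(("top",a),("scene",b)):
        r=blob(I[n],c,s,22); print(k,n,r and (r[0].round(1),r[1],plane(n,r[0],z).round(1)))
for k,n,uv,z in(("pot","top",(296,218),52),("petri","top",(361,249),8),("brush","top",(185,245),8)): print(k,plane(n,uv,z).round(1))
crops=[cv2.resize(I["top"][y-25:y+25,x-25:x+25],(250,250),interpolation=0) for x,y in((287,271),(176,303))]+[cv2.resize(I["scene"][y-25:y+25,x-25:x+25],(250,250),interpolation=0) for x,y in((263,247),(154,215))]
cv2.imwrite("pics/c1.png",np.vstack([np.hstack(crops[:2]),np.hstack(crops[2:])])[:,:,::-1])
E
```

```text
green top (array([241.2, 199.6]), (230, 188, 24, 24), array([627.7, 126.5]))
green scene (array([277.9, 175.3]), (268, 168, 18, 19), array([640.7, 128.9]))
yellow top (array([395.2, 298.5]), (383, 287, 25, 24), array([ 389. , -241.7]))
yellow scene (array([344.6, 327.9]), (331, 314, 28, 30), array([ 389.6, -240.6]))
red top (array([460.1, 231.5]), (448, 220, 25, 24), array([ 548.1, -399.3]))
red scene (array([453.6, 312.7]), (440, 299, 29, 29), array([ 548.7, -397.8]))
blue top (array([359. , 193.5]), (348, 182, 23, 24), array([ 641. , -158.1]))Traceback (most recent call last):
  File "<stdin>", line 6, in <module>
  File "h.py", line 22, in blob
    hull=cv2.convexHull(np.vstack([c for c in cs if len(c)>12]))
                        ~~~~~~~~~^^^^^^^^^^^^^^^^^^^^^^^^^^^^^^
    return _nx.concatenate(arrs, 0, dtype=dtype, casting=casting)
           ~~~~~~~~~~~~~~~^^^^^^^^^^^^^^^^^^^^^^^^^^^^^^^^^^^^^^^
ValueError: need at least one array to concatenate
```

```bash
sed -i 's/(H>45)&(H<95)&(S>90)/(H>40)\&(H<100)\&(S>60)/; s/(H>105)&(H<130)&(S>100)/(H>100)\&(H<135)\&(S>80)/; s/len(c)>12/len(c)>5/' h.py
python3 - <<'E'
from h import *
I={n:env.grab_frame(n) for n in("top","scene")}
S={"green":("green",(242,199),(275,179),20),"blue":("blue",(358,193),(378,230),20),"pan":("grey",(287,271),(263,247),13),"lid":("grey",(176,303),(154,215),10)}
for k,(c,a,b,z) in S.items():
    for n,s in(("top",a),("scene",b)):
        try: r=blob(I[n],c,s,22); print(k,n,r and (r[0].round(1),r[1],plane(n,r[0],z).round(1)))
        except Exception as e: print(k,n,"none")
for k,n,uv,z in(("pot","top",(296,218),52),("petri","top",(361,249),8),("brush","top",(185,245),8)): print(k,plane(n,uv,z).round(1))
f=lambda n,x,y:cv2.resize(I[n][y-25:y+25,x-25:x+25],(300,300),interpolation=0)
cv2.imwrite("pics/c1.png",np.vstack([np.hstack([f("top",287,271),f("top",176,303)]),np.hstack([f("scene",263,247),f("scene",154,215)])])[:,:,::-1])
E
```

```text
green top (array([241.4, 199.5]), (230, 188, 24, 24), array([627.8, 126.1]))
green scene (array([275.7, 179.2]), (264, 168, 24, 24), array([627.3, 124.7]))
blue top (array([359.2, 193.5]), (348, 182, 24, 24), array([ 641.1, -158.6]))
blue scene none
pan top (array([286.7, 271.7]), (275, 260, 24, 24), array([453.4,  16.4]))
pan scene (array([264.3, 247.9]), (252, 236, 25, 25), array([453.8,  16.4]))
lid top (array([176.3, 304.2]), (166, 293, 22, 23), array([375.9, 282.4]))
lid scene (array([154.6, 215.7]), (143, 206, 24, 20), array([375.6, 281.8]))
pot [578.2  -7.9]
petri [ 507.7 -162.4]
brush [518.9 264.3]
```

View pics/c1.png

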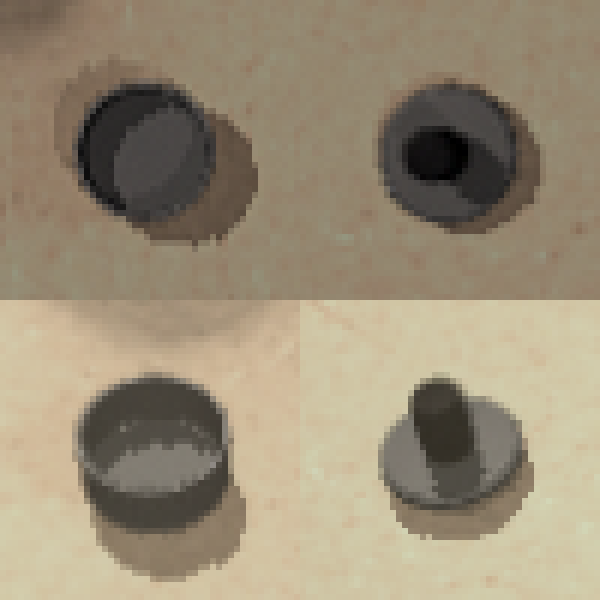

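The crop confirms both masks. In the top view the pan centre is (286.7,271.7) and the lid centre is (176.3,304.2), and the two views agree to within 1.5 mm. I'll turn the tool to yaw 90, so tool x is world y and tool y is world x, then go over the green sieve.

```bash
python3 -m jog '{"jaw":[91,91,91,91,91,91,91,91,91,91],"slide":[[0,0,0],[0,0,0],[0,0,0],[0,0,0],[0,0,0],[0,0,0],[0,0,0],[0,0,0],[0,0,0],[0,0,0]],"spin":[1,1,1,1,1,1,1,1,1,0.33]}' 20
python3 -m jog '{"jaw":[91,91,91,91,91,91,91,91],"slide":[[-0.9,1,0],[-0.9,1,0],[-0.9,1,0],[-0.9,1,0],[-0.9,1,0],[-0.9,1,0],[-0.9,1,0],[-0.9,1,0]],"spin":[0,0,0,0,0,0,0,0]}'
python3 -m jog '{"jaw":[91,91,91,91,91,91,91,91,91],"slide":[[-0.9,1,0],[-0.9,1,0],[-0.9,1,0],[-0.9,1,0],[-0.9,1,0],[-0.9,1,0],[-0.9,0.8,0],[-0.8,0,0],[0,0,0]],"spin":[0,0,0,0,0,0,0,0,0]}'
```

```text
time_s: 1.3
ee_pos: [152.7, 554.3, 213.9]
ee_rot: [-180.0, 0.0, 89.8]
force: [-0.2, -0.6, 0.3]
gripper_width: 90.8
gripper_force: 0.0
time_s: 2.1
ee_pos: [393.6, 336.9, 214.1]
ee_rot: [180.0, -0.0, 90.0]
force: [0.6, 0.2, -0.4]
gripper_width: 91.2
gripper_force: 0.0
time_s: 3.0
ee_pos: [596.9, 122.2, 213.4]
ee_rot: [-179.9, 0.1, 89.7]
force: [-0.0, -0.3, 0.3]
gripper_width: 91.1
gripper_force: 0.0
```

```bash
python3 -m jog '{"jaw":[91,91,91,91,91,91,91,91,91],"slide":[[0.1,0.5,0],[0,0.52,0],[0,0,1],[0,0,1],[0,0,1],[0,0,1],[0,0,1],[0,0,0.6],[0,0,0.6]],"spin":[0,0,0,0,0,0,0,0,0]}'
python3 -m jog '{"jaw":[91,91],"slide":[[0,0,0.6],[0,0,0]],"spin":[0,0]}'
python3 - <<'E'
from h import *
I=env.grab_frame("scene"); J=env.grab_frame("top")
f=lambda I,x,y:cv2.resize(I[y-45:y+45,x-45:x+45],(400,400),interpolation=0)
cv2.imwrite("pics/g1.png",np.hstack([f(I,275,179),f(J,242,199)])[:,:,::-1])
E
```

```text
time_s: 3.9
ee_pos: [626.3, 129.2, 26.8]
ee_rot: [-179.9, -0.0, 90.0]
force: [0.6, 0.0, 0.3]
gripper_width: 90.8
gripper_force: 0.0
time_s: 4.1
ee_pos: [624.7, 128.7, 7.5]
ee_rot: [-179.7, 0.0, 90.0]
force: [-0.6, -0.6, -1.3]
gripper_width: 90.8
gripper_force: 0.0
```

View pics/g1.png

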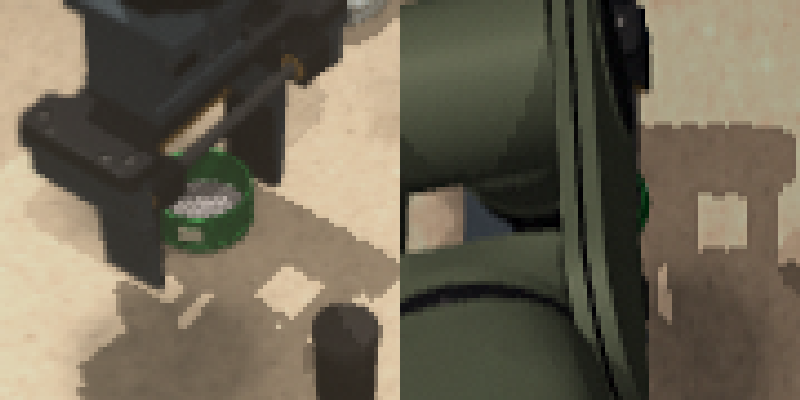

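The scene crop shows the green sieve between the open fingers, with one finger on each side. I'll trim y and z slightly, then close and lift.

```bash
python3 -m jog '{"jaw":[91,91,50,50,50,50,50,50,50,50],"slide":[[-0.1,0,-0.05],[0,0,0],[0,0,0],[0,0,0],[0,0,0],[0,0,0],[0,0,0],[0,0,0],[0,0,0],[0,0,0]],"spin":[0,0,0,0,0,0,0,0,0,0]}' 20
python3 -m jog '{"jaw":[50,50,50,50,50],"slide":[[0,0,0],[0,0,0],[0,0,0],[0,0,0],[0,0,0]],"spin":[0,0,0,0,0]}'
```

```text
time_s: 5.2
ee_pos: [627.2, 125.0, 11.5]
ee_rot: [180.0, -0.0, 90.0]
force: [1.0, 0.2, 0.1]
gripper_width: 55.5
gripper_force: 20.0
time_s: 5.7
ee_pos: [627.1, 125.1, 11.5]
ee_rot: [180.0, -0.0, 90.0]
force: [0.6, -0.5, 1.3]
gripper_width: 55.8
gripper_force: 20.0
```

```bash
python3 -m jog '{"jaw":[50,50,50,50,50,50,50,50,50,50],"slide":[[0,0,-0.4],[0,0,-0.8],[0,0,-1],[0,0,-1],[0,0,-0.8],[-0.4,-0.6,0],[-0.6,-1,0],[-0.6,-1,0],[-0.6,-1,0],[-0.6,-1,0]],"spin":[0,0,0,0,0,0,0,0,0,0]}'
python3 -m jog '{"jaw":[50,50,50,50,50,50,50,50,50],"slide":[[-0.5,-0.78,0],[-0.32,-0.4,0],[0,0,0],[0,0,0.5],[0,0,0.8],[0,0,0.8],[0,0,0.4],[0,0,0],[0,0,0]],"spin":[0,0,0,0,0,0,0,0,0]}'
python3 - <<'E'
from h import *
I=env.grab_frame("scene")
f=lambda I,x,y:cv2.resize(I[y-45:y+45,x-45:x+45],(500,500),interpolation=0)
cv2.imwrite("pics/g2.png",f(I,263,237)[:,:,::-1])
E
```

```text
time_s: 6.7
ee_pos: [487.2, 40.5, 131.9]
ee_rot: [-180.0, -0.0, 90.0]
force: [0.1, 0.3, -0.2]
gripper_width: 55.7
gripper_force: 20.0
time_s: 7.6
ee_pos: [455.0, 17.0, 56.7]
ee_rot: [179.9, -0.0, 90.0]
force: [0.8, 0.9, -0.8]
gripper_width: 55.4
gripper_force: 20.0
```

View pics/g2.png

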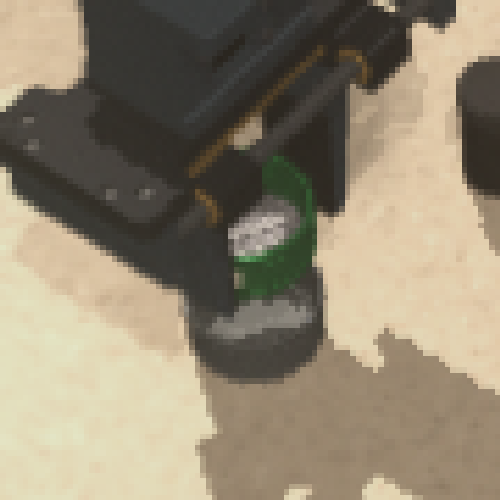

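The green sieve is level above the pan and lines up with it. I'll lower it slowly.

```bash
python3 -m jog '{"jaw":[50,50,50,50,50,50,50],"slide":[[-0.02,-0.03,0.2],[0,0,0.2],[0,0,0.15],[0,0,0.15],[0,0,0.1],[0,0,0.05],[0,0,0]],"spin":[0,0,0,0,0,0,0]}'
python3 -m jog '{"jaw":[50,50,50],"slide":[[0,0,0.05],[0,0,0],[0,0,0]],"spin":[0,0,0]}'
```

```text
time_s: 8.35
ee_pos: [453.1, 15.9, 30.9]
ee_rot: [179.9, -0.0, 90.0]
force: [1.8, 0.0, -0.9]
gripper_width: 55.4
gripper_force: 20.0
time_s: 8.65
ee_pos: [452.8, 16.0, 29.5]
ee_rot: [180.0, -0.0, 90.0]
force: [1.4, -0.4, -0.5]
gripper_width: 55.1
gripper_force: 20.0
```

```bash
python3 -m jog '{"jaw":[50,50,50],"slide":[[0,0,0.04],[0,0,0],[0,0,0]],"spin":[0,0,0]}'
```

```text
time_s: 8.95
ee_pos: [452.8, 16.0, 29.4]
ee_rot: [180.0, -0.0, 90.0]
force: [-1.5, -1.3, 10.4]
gripper_width: 55.5
gripper_force: 20.0
```

Contact came exactly at the seated height, so I'll ease off, open, rise and check.

```bash
python3 -m jog '{"jaw":[60,65,80,91,91,91,91,91,91,91],"slide":[[0,0,-0.03],[0,0,0],[0,0,0],[0,0,0],[0,0,0],[0,0,-0.3],[0,0,-0.7],[0,0,-1],[0,0,-1],[0,0,-1]],"spin":[0,0,0,0,0,0,0,0,0,0]}'
python3 -m jog '{"jaw":[91,91,91,91,91,91,91,91,91,91],"slide":[[-0.57,-0.12,-0.6],[-1,-0.25,0],[-1,-0.25,0],[-1,-0.25,0],[-1,-0.25,0],[-1,-0.25,0],[-1,-0.25,0],[-1,-0.25,0],[-1,-0.25,0],[0,0,0]],"spin":[0,0,0,0,0,0,0,0,0,0]}'
python3 - <<'E'
from h import *
I=env.grab_frame("scene");J=env.grab_frame("top")
print(env.state()["ee_pos"])
r=blob(I,"green",(265,235),28);print("green",plane("scene",r[0],38))
r=blob(J,"green",(286,270),28);print("green top",plane("top",r[0],38))
f=lambda I,x,y:cv2.resize(I[y-35:y+35,x-35:x+35],(400,400),interpolation=0)
cv2.imwrite("pics/g3.png",np.hstack([f(I,263,237),f(J,287,271)])[:,:,::-1])
E
```

```text
time_s: 9.95
ee_pos: [452.4, 15.9, 150.9]
ee_rot: [180.0, -0.0, 90.0]
force: [1.3, 0.4, -1.1]
gripper_width: 90.9
gripper_force: 0.0
time_s: 10.95
ee_pos: [388.3, -243.9, 167.7]
ee_rot: [180.0, 0.1, 89.7]
force: [-0.3, 0.7, 0.4]
gripper_width: 90.6
gripper_force: 0.0
[ 388.57172293 -241.21312653  167.4308159 ]
green [450.14677295  15.85923399]
green top [455.25029226  16.32320229]
```

View pics/g3.png

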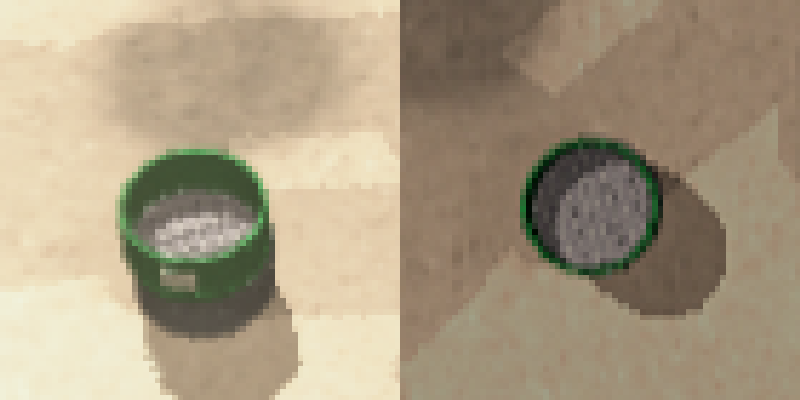

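The green sieve sits flush and level in the pan. Next is the yellow sieve.

```bash
python3 -m jog '{"jaw":[91,91,91,91,91,91,91,91],"slide":[[0,0.02,1],[0,0,1],[0,0,1],[0,0,1],[0,0,0.6],[0,0,0.4],[0,0,0.2],[0,0,0]],"spin":[0,0,0,0,0,0,0,0]}'
python3 -m jog '{"jaw":[91,50,50,50,50,50,50,50,50,50],"slide":[[0,0,0],[0,0,0],[0,0,0],[0,0,0],[0,0,0],[0,0,0],[0,0,0],[0,0,0],[0,0,0],[0,0,0]],"spin":[0,0,0,0,0,0,0,0,0,0]}'
```

```text
time_s: 11.85
ee_pos: [389.3, -240.1, 10.8]
ee_rot: [-179.9, -0.1, 90.0]
force: [0.2, 0.1, -0.1]
gripper_width: 91.3
gripper_force: 0.0
time_s: 12.85
ee_pos: [389.7, -241.3, 11.3]
ee_rot: [180.0, 0.0, 90.0]
force: [0.5, 0.5, 3.0]
gripper_width: 55.4
gripper_force: 20.0
```

```bash
python3 -m jog '{"jaw":[50,50,50,50,50,50,50,50,50,50],"slide":[[0,0,-0.4],[0,0,-0.8],[0,0,-1],[0,0,-1],[0,0,-0.8],[0.5,0.11,-0.33],[0.9,0.22,0],[1,0.25,0],[1,0.25,0],[1,0.25,0]],"spin":[0,0,0,0,0,0,0,0,0,0]}'
python3 -m jog '{"jaw":[50,50,50,50,50,50,50,50,50,50],"slide":[[1,0.25,0],[1,0.25,0],[1,0.25,0],[0.8,0.2,0],[0.38,0.08,0],[0,0,0],[0,0,0.6],[0,0,0.8],[0,0,0.6],[0,0,0]],"spin":[0,0,0,0,0,0,0,0,0,0]}'
python3 -m jog '{"jaw":[50,50,50],"slide":[[0,0,0],[0,0,0],[0,0,0]],"spin":[0,0,0]}'
```

```text
time_s: 13.85
ee_pos: [421.3, -107.9, 140.5]
ee_rot: [-179.9, -0.0, 89.9]
force: [-0.4, -0.3, -0.2]
gripper_width: 55.7
gripper_force: 20.0
time_s: 14.85
ee_pos: [450.4, 15.1, 78.9]
ee_rot: [-179.6, 0.0, 89.9]
force: [-0.1, -0.2, -0.6]
gripper_width: 55.3
gripper_force: 20.0
time_s: 15.15
ee_pos: [453.6, 16.0, 82.0]
ee_rot: [179.9, -0.0, 89.9]
force: [0.5, 0.4, -1.3]
gripper_width: 55.5
gripper_force: 20.0
```

```bash
python3 -m jog '{"jaw":[50,50,50,50,50,50,50,50],"slide":[[-0.01,-0.02,0.2],[0,0,0.2],[0,0,0.15],[0,0,0.15],[0,0,0.1],[0,0,0.08],[0,0,0.04],[0,0,0]],"spin":[0,0,0,0,0,0,0,0]}'
python3 -m jog '{"jaw":[50,50,50,50],"slide":[[0,0,0.04],[0,0,0.04],[0,0,0],[0,0,0]],"spin":[0,0,0,0]}'
```

```text
time_s: 15.95
ee_pos: [452.4, 16.0, 53.5]
ee_rot: [180.0, -0.0, 90.0]
force: [-0.5, 1.1, -1.7]
gripper_width: 55.3
gripper_force: 20.0
time_s: 16.35
ee_pos: [452.6, 16.0, 53.2]
ee_rot: [179.9, -0.0, 90.0]
force: [-4.3, 0.4, 17.8]
gripper_width: 55.5
gripper_force: 20.0
```

```bash
python3 -m jog '{"jaw":[60,65,80,91,91,91,91,91,91,91],"slide":[[0,0,-0.05],[0,0,0],[0,0,0],[0,0,0],[0,0,0],[0,0,-0.3],[0,0,-0.7],[0,0,-1],[0,0,-1],[0,0,-0.6]],"spin":[0,0,0,0,0,0,0,0,0,0]}'
python3 -m jog '{"jaw":[91,91,91,91,91,91,91,91,91,91],"slide":[[-0.42,0,0],[-0.8,0.19,0],[-1,0.25,0],[-1,0.25,0],[-1,0.25,0],[-1,0.25,0],[-1,0.25,0],[-1,0.25,0],[-1,0.25,0],[-1,0.25,0]],"spin":[0,0,0,0,0,0,0,0,0,0]}'
python3 -m jog '{"jaw":[91,91,91,91,91,91,91],"slide":[[-1,0.25,0],[-1,0.25,0],[-1,0.25,0],[-1,0.25,0],[-0.6,0.25,0],[0,0,0],[0,0,0]],"spin":[0,0,0,0,0,0,0]}'
python3 - <<'E'
from h import *
I=env.grab_frame("scene");J=env.grab_frame("top")
print(env.state()["ee_pos"])
r=blob(J,"yellow",(286,270),28);print("yel top",plane("top",r[0],62))
f=lambda I,x,y:cv2.resize(I[y-35:y+35,x-35:x+35],(400,400),interpolation=0)
cv2.imwrite("pics/g4.png",np.hstack([f(I,263,230),f(J,287,271)])[:,:,::-1])
E
```

```text
time_s: 17.35
ee_pos: [453.3, 16.0, 163.3]
ee_rot: [179.8, -0.0, 90.0]
force: [0.8, 0.2, 0.2]
gripper_width: 91.4
gripper_force: 0.0
time_s: 18.35
ee_pos: [516.9, -262.5, 159.3]
ee_rot: [-179.9, -0.1, 89.9]
force: [0.3, 0.2, 0.2]
gripper_width: 91.1
gripper_force: 0.0
time_s: 19.05
ee_pos: [554.1, -398.7, 159.0]
ee_rot: [-179.9, -0.1, 89.9]
force: [-0.6, -0.3, -0.3]
gripper_width: 91.0
gripper_force: 0.0
[ 554.43027105 -397.83374647  159.91741246]
yel top [450.18148852  16.56036451]
```

View pics/g4.png

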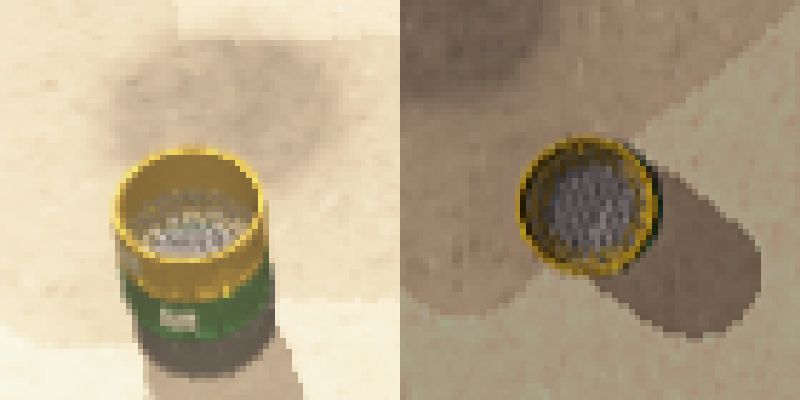

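The yellow sieve is seated level on the green one. Next is the red sieve.

```bash
python3 -m jog '{"jaw":[91,91,91,91,91,91,91,91],"slide":[[-0.02,-0.2,0.8],[0,0,1],[0,0,1],[0,0,1],[0,0,0.6],[0,0,0.34],[0,0,0.2],[0,0,0]],"spin":[0,0,0,0,0,0,0,0]}'
python3 -m jog '{"jaw":[91,91],"slide":[[0,0,0],[0,0,0]],"spin":[0,0]}'
python3 -m jog '{"jaw":[50,50,50,50,50,50,50,50,50],"slide":[[0,0,0],[0,0,0],[0,0,0],[0,0,0],[0,0,0],[0,0,0],[0,0,0],[0,0,0],[0,0,0]],"spin":[0,0,0,0,0,0,0,0,0]}'
```

```text
time_s: 19.95
ee_pos: [549.2, -398.9, 12.3]
ee_rot: [-180.0, -0.0, 90.0]
force: [-0.7, 0.0, 0.1]
gripper_width: 91.0
gripper_force: 0.0
time_s: 20.15
ee_pos: [549.9, -399.7, 13.6]
ee_rot: [179.9, 0.1, 90.0]
force: [0.6, -0.4, 0.5]
gripper_width: 90.7
gripper_force: 0.0
time_s: 21.05
ee_pos: [549.3, -399.3, 12.3]
ee_rot: [180.0, 0.0, 90.0]
force: [0.9, 0.2, 0.9]
gripper_width: 55.4
gripper_force: 20.0
```

```bash
python3 -m jog '{"jaw":[50,50,50,50,50,50,50,50,50,50],"slide":[[0,0,-0.4],[0,0,-0.8],[0,0,-1],[0,0,-1],[0,0,-1],[0.5,-0.11,-0.8],[0.9,-0.2,0],[1,-0.25,0],[1,-0.25,0],[1,-0.25,0]],"spin":[0,0,0,0,0,0,0,0,0,0]}'
python3 -m jog '{"jaw":[50,50,50,50,50,50,50,50,50,50],"slide":[[1,-0.25,0],[1,-0.25,0],[1,-0.25,0],[1,-0.25,0],[1,-0.25,0],[1,-0.25,0],[1,-0.25,0],[1,-0.25,0],[0.9,-0.1,0],[0.53,-0.05,0]],"spin":[0,0,0,0,0,0,0,0,0,0]}'
python3 -m jog '{"jaw":[50,50,50,50,50,50,50],"slide":[[0,0,0],[0,0,0.6],[0,0,0.8],[0,0,0.5],[0,0,0],[0,0,0],[0,0,0]],"spin":[0,0,0,0,0,0,0]}'
```

```text
time_s: 22.05
ee_pos: [516.9, -266.2, 163.1]
ee_rot: [180.0, 0.0, 89.9]
force: [0.4, 0.5, 0.3]
gripper_width: 55.1
gripper_force: 20.0
time_s: 23.05
ee_pos: [452.6, 17.3, 163.2]
ee_rot: [180.0, -0.0, 90.0]
force: [0.8, -0.3, -1.7]
gripper_width: 55.5
gripper_force: 20.0
time_s: 23.75
ee_pos: [454.2, 15.3, 106.4]
ee_rot: [179.9, 0.0, 89.9]
force: [0.0, -0.0, -0.8]
gripper_width: 55.5
gripper_force: 20.0
```

```bash
python3 -m jog '{"jaw":[50,50,50,50,50,50,50,50],"slide":[[0,-0.03,0.2],[0,0,0.2],[0,0,0.15],[0,0,0.15],[0,0,0.1],[0,0,0.06],[0,0,0.03],[0,0,0]],"spin":[0,0,0,0,0,0,0,0]}'
python3 -m jog '{"jaw":[50,50,50,50],"slide":[[0,0,0.04],[0,0,0.04],[0,0,0],[0,0,0]],"spin":[0,0,0,0]}'
```

```text
time_s: 24.55
ee_pos: [452.4, 15.7, 78.6]
ee_rot: [-180.0, -0.0, 90.0]
force: [-0.4, 0.5, -0.8]
gripper_width: 55.2
gripper_force: 20.0
time_s: 24.95
ee_pos: [452.6, 15.7, 78.1]
ee_rot: [179.9, -0.0, 90.0]
force: [-4.2, -0.4, 13.9]
gripper_width: 55.5
gripper_force: 20.0
```

```bash
python3 -m jog '{"jaw":[60,65,80,91,91,91,91,91,91,91],"slide":[[0,0,-0.05],[0,0,0],[0,0,0],[0,0,0],[0,0,0],[0,0,-0.3],[0,0,-0.7],[0,0,-1],[0,0,-1],[0,0,0]],"spin":[0,0,0,0,0,0,0,0,0,0]}'
python3 -m jog '{"jaw":[91,91,91,91,80,70,60,60,60,60],"slide":[[0.48,-0.07,0],[0.9,-0.25,0],[1,-0.3,0],[1,-0.3,0],[1,-0.3,0],[1,-0.3,0],[1,-0.3,0],[1,-0.3,0],[1,-0.3,0],[0.5,-0.15,0]],"spin":[0,0,0,0,0,0,0,0,0,0]}'
python3 -m jog '{"jaw":[60,60],"slide":[[0,0,0],[0,0,0]],"spin":[0,0]}'
python3 - <<'E'
from h import *
I=env.grab_frame("scene");J=env.grab_frame("top")
print(env.state()["ee_pos"])
f=lambda I,x,y:cv2.resize(I[y-35:y+35,x-35:x+35],(400,400),interpolation=0)
cv2.imwrite("pics/g5.png",np.hstack([f(I,263,225),f(J,287,271)])[:,:,::-1])
E
```

```text
time_s: 25.95
ee_pos: [455.2, 15.7, 172.0]
ee_rot: [179.5, -0.0, 90.0]
force: [0.9, -0.5, -0.6]
gripper_width: 91.0
gripper_force: 0.0
time_s: 26.95
ee_pos: [374.4, 283.9, 167.3]
ee_rot: [-180.0, -0.0, 90.1]
force: [0.8, 0.6, 0.3]
gripper_width: 60.0
gripper_force: 0.0
time_s: 27.15
ee_pos: [375.1, 281.7, 167.3]
ee_rot: [-180.0, 0.1, 90.0]
force: [0.8, -0.7, 0.2]
gripper_width: 59.9
gripper_force: 0.0
[375.4118211  281.18940265 167.51923463]
```

View pics/g5.png

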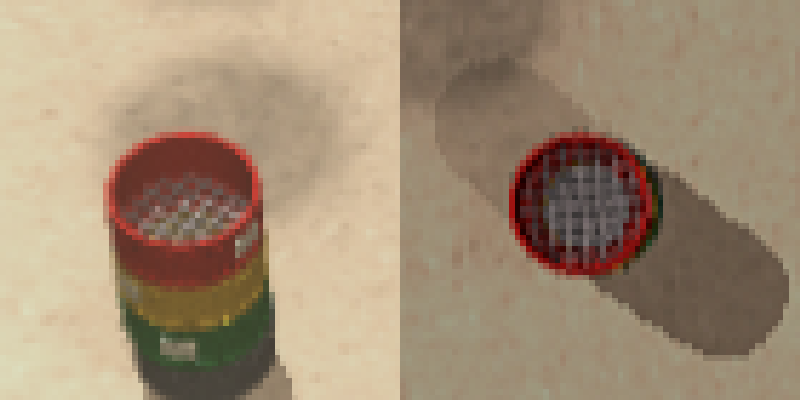

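The red sieve is nested level. Next is the lid knob, with the TCP at about 18 mm.

```bash
python3 -m jog '{"jaw":[60,60,60,60,60,60,60,60,60],"slide":[[0.02,0.02,0.8],[0,0,1],[0,0,1],[0,0,1],[0,0,0.6],[0,0,0.36],[0,0,0.2],[0,0,0],[0,0,0]],"spin":[0,0,0,0,0,0,0,0,0]}'
python3 -m jog '{"jaw":[15,15,15,15,15,15,15,15,15,15],"slide":[[0,0,0],[0,0,0],[0,0,0],[0,0,0],[0,0,0],[0,0,0],[0,0,0],[0,0,0],[0,0,0],[0,0,0]],"spin":[0,0,0,0,0,0,0,0,0,0]}'
```

```text
time_s: 28.15
ee_pos: [376.7, 283.0, 19.7]
ee_rot: [179.9, -0.1, 89.9]
force: [0.5, 0.2, -0.1]
gripper_width: 60.0
gripper_force: 0.0
time_s: 29.15
ee_pos: [376.2, 282.8, 19.1]
ee_rot: [180.0, -0.0, 90.0]
force: [1.1, -0.4, 1.7]
gripper_width: 19.3
gripper_force: 20.0
```

```bash
python3 -m jog '{"jaw":[15,15,15,15,15,15,15,15,15,15],"slide":[[0,0,-0.4],[0,0,-0.8],[0,0,-1],[0,0,-1],[0,0,-1],[0,0,-0.8],[-0.5,0.1,0],[-0.9,0.25,0],[-1,0.3,0],[-1,0.3,0]],"spin":[0,0,0,0,0,0,0,0,0,0]}'
python3 -m jog '{"jaw":[15,15,15,15,15,15,15,15,15,15],"slide":[[-1,0.3,0],[-1,0.3,0],[-1,0.3,0],[-1,0.3,0],[-0.9,0.25,0],[-0.59,0.15,0],[0,0,0],[0,0,0.5],[0,0,0.5],[0,0,0.1]],"spin":[0,0,0,0,0,0,0,0,0,0]}'
python3 -m jog '{"jaw":[15,15,15],"slide":[[0,0,0],[0,0,0],[0,0,0]],"spin":[0,0,0]}'
python3 - <<'E'
from h import *
I=env.grab_frame("scene")
print(env.state()["ee_pos"])
cv2.imwrite("pics/g6.png",cv2.resize(I[180:270,218:308],(500,500),interpolation=0)[:,:,::-1])
E
```

```text
time_s: 30.15
ee_pos: [404.0, 179.6, 168.6]
ee_rot: [-179.9, 0.0, 90.0]
force: [0.2, 0.1, -0.2]
gripper_width: 19.0
gripper_force: 20.0
time_s: 31.15
ee_pos: [450.4, 16.6, 134.3]
ee_rot: [-179.7, -0.0, 90.0]
force: [0.4, 0.0, -1.2]
gripper_width: 19.2
gripper_force: 20.0
time_s: 31.45
ee_pos: [452.8, 16.2, 136.6]
ee_rot: [179.9, -0.0, 90.0]
force: [0.3, -0.5, 0.2]
gripper_width: 19.5
gripper_force: 20.0
[452.73132927  16.15760314 136.56901184]
```

View pics/g6.png

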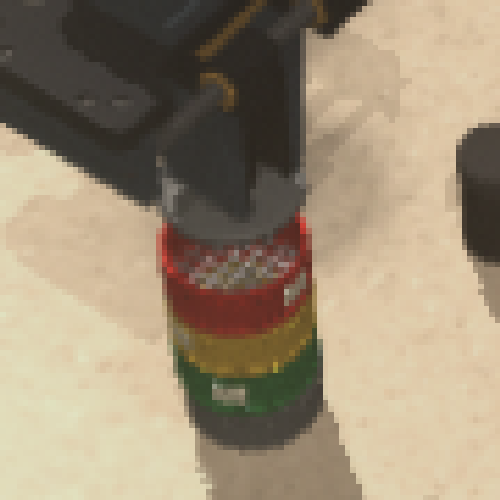

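The lid is level and lines up with the red rim. I'll lower it 27.5 mm and press gently to check contact.

```bash
python3 -m jog '{"jaw":[15,15,15,15,15,15,15,15],"slide":[[0,0,0.2],[0,0,0.2],[0,0,0.15],[0,0,0.15],[0,0,0.1],[0,0,0.07],[0,0,0.03],[0,0,0]],"spin":[0,0,0,0,0,0,0,0]}'
python3 -m jog '{"jaw":[15,15,15,15],"slide":[[0,0,0.04],[0,0,0.03],[0,0,0],[0,0,0]],"spin":[0,0,0,0]}'
```

```text
time_s: 32.3
ee_pos: [452.4, 16.0, 109.1]
ee_rot: [180.0, -0.0, 90.0]
force: [0.5, 0.1, -1.4]
gripper_width: 19.3
gripper_force: 20.0
time_s: 32.7
ee_pos: [452.9, 16.0, 108.8]
ee_rot: [179.9, -0.0, 90.0]
force: [-3.8, 0.7, 14.6]
gripper_width: 19.2
gripper_force: 20.0
```

```bash
python3 -m jog '{"jaw":[25,30,40,60,60,60,60,60,60,60],"slide":[[0,0,-0.05],[0,0,0],[0,0,0],[0,0,0],[0,0,-0.2],[0,0,-0.6],[0,0,-1],[0,0,-1],[0.5,0,0],[1,0,0]],"spin":[0,0,0,0,0,0,0,0,0,0]}'
python3 -m jog '{"jaw":[60,60,60,60,60,60],"slide":[[1,0,0],[1,0,0],[1,0,0],[1,0,0],[0.5,0,0],[0,0,0]],"spin":[0,0,0,0,0,0]}'
python3 - <<'E'
from h import *
I=env.grab_frame("scene");J=env.grab_frame("top")
f=lambda I,x,y:cv2.resize(I[y-40:y+40,x-40:x+40],(400,400),interpolation=0)
cv2.imwrite("pics/g7.png",np.hstack([f(I,263,220),f(J,287,271)])[:,:,::-1])
E
```

```text
time_s: 33.7
ee_pos: [453.2, 60.4, 193.8]
ee_rot: [179.8, 0.0, 89.8]
force: [-0.4, 0.4, 1.2]
gripper_width: 59.9
gripper_force: 0.0
time_s: 34.3
ee_pos: [452.5, 197.1, 192.4]
ee_rot: [180.0, -0.0, 90.1]
force: [-0.3, -1.1, 0.3]
gripper_width: 60.0
gripper_force: 0.0
```

View pics/g7.png

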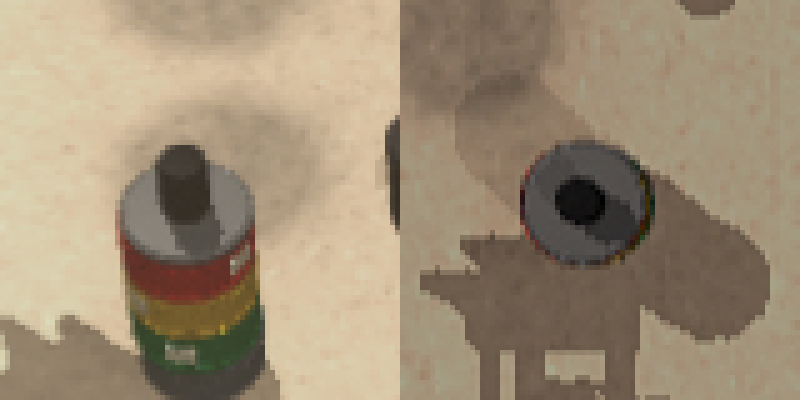

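The pictures show the full stack nested and level, with the lid on top and the gripper clear of it.

```bash
python3 -c "
from workcell import env
print(env.job_done())"
```

```text
the job is handed in; nothing more can be done
None
```

The green, yellow and red sieves and the lid are nested on the pan in that order. The last pictures show the stack level and the gripper clear, and the job was handed in at about 34 s, with no verdict returned.

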